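Clamp a bottle on the shaker platform

TASK

Clamp the white bottle on the bench shaker for a run. Squeeze the red release lever of the sliding bar against its black grip and, keeping it squeezed, slide the bar until the bottle is pushed home in the V rest and the spring pad is pressed in about two thirds of its travel, but never driven to its stop; then let go, so that the catch drops into a notch and the pad stays sprung against the upright bottle. Leave the other things alone.

Things in the scene. Friction and masses are not known exactly. Their poses are not given: they have to be found in the camera images.
- bottle: white plastic bottle, 52 mm in diameter, 72 mm high, loose; it stands on the shaker's mat, roughly in a white ring in front of the spring pad. Origin at the centre of its underside, z up. It need not be touched: the pad pushes it along and the V rest centres it.
- shaker: white bench shaker, fixed, 242 x 194 mm, platform 60 mm above the worktop, with a 2 mm mat. Origin on the worktop near its centre; x = the way the bar slides to close, towards the V rest; z up. The black V rest (45 mm high, fixed) opens towards the bar; it can be screwed down anywhere in a 30 mm range, unmeasured: a bottle is home in it with its axis 40 to 70 mm along x from the origin..
- clamp_bar: blue sliding bar across the platform, 38 x 155 mm; origin in its middle, level with the platform's top, axes as the shaker's. It slides along the shaker's x only, with 0.6 N of friction and 1.5 N of drag per 10 mm/s, and is locked both ways while its catch is in a notch of the steel rail on the shaker's -y edge (7 mm from notch to notch; the notches' places are not given).
- pad (a point): centre of the spring pad's face as it stands when free (point fixed on the bar, 45 mm along x from the bar's origin, 30 mm above the platform). The rubber-faced pad, 34 x 32 mm, can be pressed 15 mm into the bar: it yields at 3.5 N, then 1.2 N per mm: 15.5 N is two thirds in, 21.5 N its stop. When the lever is let go it pushes the bar back until the catch drops in a notch, 9 mm at most.
- grip (a point): point on the bar, 60 mm above the platform, midway between the outer faces of the black fixed grip (15 mm away on the shaker's +y side) and of the red lever when fully squeezed (15 mm on the -y side). Both are upright plates, 22 mm wide along x, ending 80 mm above the platform; fingers can go down to 35 mm above it. At rest the lever leans outward by 0.2 rad: its top is 11 mm farther out.
- release_lever (a joint): angle of the red release lever: 0 = at rest, catch fully down in a notch; about 0.16 = catch on top of a tooth between two notches; 0.2 = fully squeezed, at its stop, catch clear of the notches (from 0.18 up). A spring returns it; squeezing takes about 8 N near its top.
- pellet_jar: bystander: clear jar with a blue lid, 63 mm wide, 82 mm high, loose; origin at the centre of its underside
- sample_vial: bystander: clear vial with a white cap, 41 mm wide, 73 mm high, loose; origin at the centre of its underside; it stands on the shaker's -y side
- spare_vial: bystander: clear vial with a white cap, 41 mm wide, 73 mm high, loose; origin at the centre of its underside; it stands on the shaker's +y side
Mind the look-alikes: they are no part of the job. Leave any pink look-alike of the bottle alone.

How it is judged:
By the outcome, as a careful person would: the job done as asked, in the order asked, and still so for the second after the job is handed in, with the robot touching nothing.
It also fails if it takes over 38 s, if anything falls off the work surface, if the arm or the gripper's body presses on something with over 40 N, if the wrist force passes 120 N, or if a joint passes its speed limit or range.

ROBOT

A 6-joint arm with a two-finger parallel gripper is mounted at the origin on the work surface; the furniture and walls round the work are solid. World frame = base frame: x ahead of the robot, y to its left, z up, the work surface at z = 0. Lengths are in mm, angles in degrees, forces in N, time in s.
With the tool pointing down it reaches from about 300 to 750 mm from the base axis. Payload 8.5 kg.
Tool frame: the origin (TCP) lies midway between the tips of the shut fingers; the grasp point (between the pads) lies behind it (manip.grip_depth is the z of the grasp point in the tool frame, in mm); z points along the fingers, y is the line along which they close (so a half turn about z gives the same grasp; the last joint's range is limited). The gripper opens to 88 mm and grips with 3 to 60 N. Pads are 18 mm wide; open, the fingers measure 123 mm over their backs; the gripper's body (75 mm by 187 mm) begins 45 mm behind the grasp point.
Start: joints at [62.664, 21.807, 74.336, -0, 83.858, -12.336], TCP at [142.343, 531.243, 238.748] pointing down, gripper open.
Joint ranges: [-178.18, 178.18], [-50.72, 133.34], [12.68, 142.11], [-81.47, 261.47], [9.98, 163.14], [-165.26, 165.26]. Speed limits (degrees/s): [136.94, 136.94, 180, 180, 180, 180].

INTERFACE

Orientations are given as [roll, pitch, yaw] about the fixed x, y, z axes, in that order (R = Rz(yaw) Ry(pitch) Rx(roll)).
In Python, from rig import manip, eyes gives the robot as it stands.
- The arm moves only by the shell command python3 -m jog 'ROWS' [FORCE]. ROWS is JSON, a list of rows, each a list of 5 numbers: the opening, from -1 (shut) to 1 (fully open), then the shift along the tool's x, y, z in m, then the turn about the tool's z in rad. In form: [[claw, x, y, z, turn], ...]. A call has 1 to 5 rows; each row shifts and turns the commanded pose from where the row before left it, along the tool's axes as they then stand; what a row does not reach is not made up. A row lasts 1/12 s, in which the tool goes at most 41.7 mm and 7.16 degrees, less where a joint would pass 70% of its speed; a pose out of reach is approached as far as the arm can. A call is refused whole if a number of a shift passes 0.0417 or a number of a turn 0.125, either way. A call with a gripper value outside its range is refused whole. The fingers move at their own pace and stop on an object; FORCE is the grip in N (left out, the last holds). Time passes only in rows, so rows that do not move let the fingers close. It gives the time, the measured TCP pose, the force, the opening and the grip force at its end, in the units of the state.
- manip.observe(): the state, without advancing time (a new reading comes with each control period).
- eyes.get_image(name): name is "scene" or "top"; returns the picture (384x512x3 uint8, red, green, blue); there is no depth.
- eyes.calibration(name): a dict with "intrinsics" (3x3 intrinsics, pixels), "k1" (the pictures are not rectified: a ray, as slopes to the right and down, at radius r is drawn at 1 + k1 r^2 times it, then the intrinsics apply), "rvec" (rotation vector, rad) and "tvec" (3), from world to camera coordinates, as OpenCV has them. Camera axes: x right, y down, z forward; pixel columns grow to the right and rows downward; lengths in mm; the calibration is good to about 2 mm. A picture is of the moment at which its call begins. calibration takes no time and is no camera call.
- manip.hand_in(): hands the job in; it is judged then, once.
The state is a dict: "time": time; "qpos": joint angles; "qd": joint speeds; "joint_torque": joint torques, N m; "position": TCP position; "orientation": TCP orientation; "contact_force": force on the tool from outside, world axes, zero at the start; "moment": the same for the moment, N m; "finger_gap": opening from 0.0 (shut) to 1.0 (fully open); "grip_force": force on a finger pad.
Only numpy, scipy, OpenCV 4.12 (cv2) and the standard library are available. Lean on these libraries where they do the work, as an engineer would, in place of code of your own. Each camera call takes 0.05 s, during which the arm holds its last target. There are 200 camera calls.

## Working session

There is one attempt and no reset: what is moved stays moved. The work goes in short steps, Python scripts to look and compute and a shell command to move; the robot and the scene stay as the last step left them, time stands still between calls to the robot, and variables do not carry over. Pictures are saved under pics/ and viewed, at most 10 in all, crops included, and the job is handed in when it is done.

```bash
ls; mkdir -p pics; python3 - <<'E'
from rig import manip, eyes
import cv2
for n in("scene","top"):
    im=eyes.get_image(n); cv2.imwrite(f"pics/{n}0.png",im[:,:,::-1])
    print(n,eyes.calibration(n))
print(manip.observe(), manip.grip_depth)
E
```

```text
pics
scene {'intrinsics': array([[470.32763656,   0.        , 253.79099026],
       [  0.        , 470.32763656, 193.43175926],
       [  0.        ,   0.        ,   1.        ]]), 'k1': -0.10658600977618843, 'rvec': array([ 2.01515331, -0.89770618,  0.48577757]), 'tvec': array([-11.72095653, 456.05674351, 592.84663003])}
top {'intrinsics': array([[393.58504784,   0.        , 252.09012095],
       [  0.        , 393.58504784, 198.8065858 ],
       [  0.        ,   0.        ,   1.        ]]), 'k1': -0.030883016849224704, 'rvec': array([ 2.13911518, -2.17988814,  0.11058748]), 'tvec': array([ 425.43885479,  502.44086823, 1105.40861962])}
{'time': 0.1, 'qpos': array([ 6.26651515e+01,  2.18379107e+01,  7.43773471e+01,  1.84564869e-04,
        8.38579694e+01, -1.23357222e+01]), 'qd': array([ 0.06161667, -0.14644242, -0.08852987, -0.07224644,  0.00987403,
        0.05624484]), 'joint_torque': array([ 4.84082761e-03, -4.38646173e+01, -2.24912632e+01,  7.13685038e-02,
        3.42035049e-02, -4.18027639e-05]), 'position': array([142.23157755, 531.04501469, 238.2102281 ]), 'orientation': array([-1.79928503e+02, -1.58234667e-02,  1.65000844e+02]), 'contact_force': array([ 0.67835885, -0.00634138, -0.61748222]), 'moment': array([-0.00065114, -0.00956886, -0.02455125]), 'grip_force': 0.0, 'finger_gap': 0.9975396018828885} -18.700000000000003
```

View pics/scene0.png

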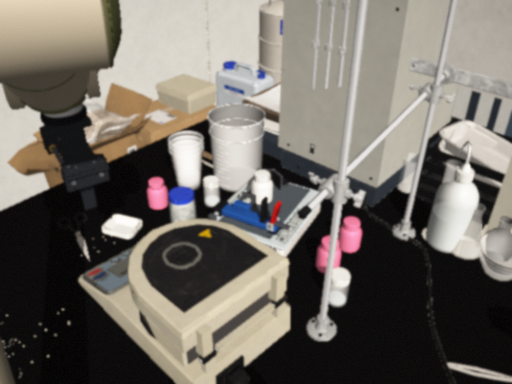

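View pics/top0.png

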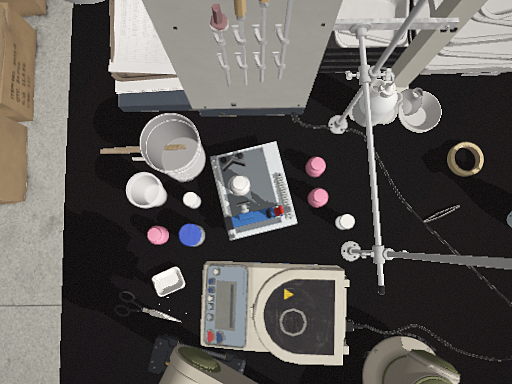

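Scene: shaker around (265,210), blue bar (245,215), red lever (276,212), black grip (263,207), white bottle (262,185), lab-stand rods at (350,100) and right of it. Top: shaker (210–298,140–240), bar (250,217), lever (280,211), bottle (240,185), V rest (228,160). Pink bottles at (316,166), (318,197) and (158,235) are the look-alikes. I'll enlarge to confirm and measure.

```bash
cat > h.py <<'E'
import numpy as np, cv2
from rig import manip, eyes
C={n:eyes.calibration(n) for n in("scene","top")}
def dist(c): return np.array([c["k1"],0,0,0,0.])
def ray(n,p):
    c=C[n]; R=cv2.Rodrigues(c["rvec"])[0]
    u=cv2.undistortPoints(np.array([[p]],float),c["intrinsics"],dist(c))[0,0]
    return -R.T@c["tvec"], R.T@np.array([u[0],u[1],1.])
def plane(n,p,z):
    o,d=ray(n,p); return o+d*(z-o[2])/d[2]
def proj(n,X):
    c=C[n]; return cv2.projectPoints(np.array(X,float).reshape(-1,3),c["rvec"],c["tvec"],c["intrinsics"],dist(c))[0][:,0]
def tri(ps,pt):
    (a,d),(b,e)=ray("scene",ps),ray("top",pt)
    s=np.linalg.lstsq(np.c_[d,-e],b-a,rcond=None)[0]
    p,q=a+s[0]*d,b+s[1]*e; return (p+q)/2,np.linalg.norm(p-q)
E
python3 - <<'E'
import cv2
a=cv2.imread("pics/scene0.png")[155:260,190:330]; b=cv2.imread("pics/top0.png")[130:250,195:335]
cv2.imwrite("pics/c0.png",cv2.resize(a,None,fx=5.7,fy=5.7,interpolation=cv2.INTER_CUBIC))
cv2.imwrite("pics/c1.png",cv2.resize(b,None,fx=5,fy=5,interpolation=cv2.INTER_CUBIC))
E
```

```text
(no output)
```

View pics/c0.png

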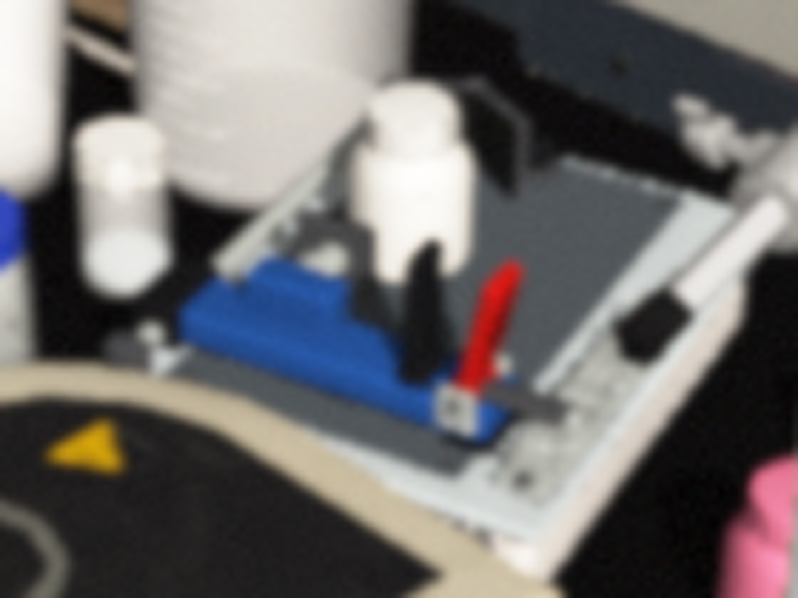

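View pics/c1.png

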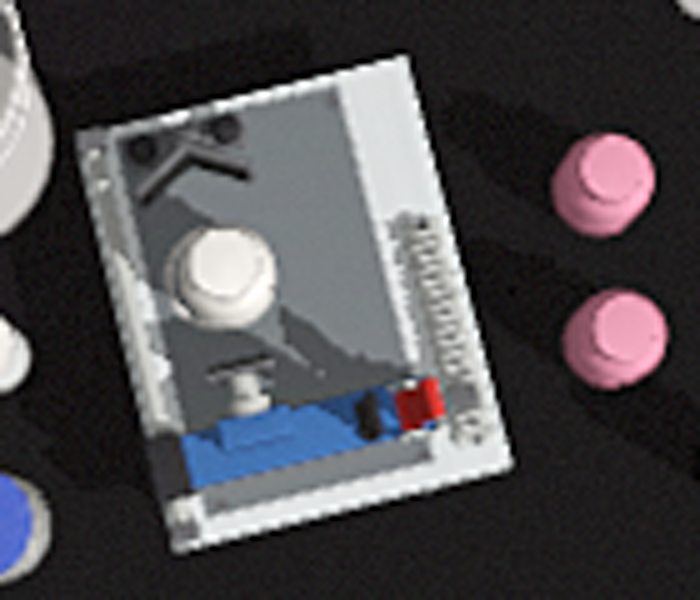

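The crops confirm the target: the only white bottle on the mat stands between pad and V rest (top (239,184)). The pink ones at (316,166), (318,197) and (158,235) are off the shaker, and the vials are clear with white caps. Red lever at top (279,211), black grip (269,213).

```bash
python3 - <<'E'
from h import *
np.set_printoptions(precision=1,suppress=True)
T=lambda x,y:(195+(x+.5)/5-.5,130+(y+.5)/5-.5); S=lambda x,y:(190+x/5.7,155+y/5.7)
c=[plane("top",T(*p),60) for p in[(80,130),(408,57),(513,467),(177,552)]]
print("corners",np.array(c)); 
for i in range(4):
    d=c[(i+1)%4]-c[i]; print(np.linalg.norm(d),np.degrees(np.arctan2(d[1],d[0])))
O=np.mean(c,0); ex=(c[0]+c[1]-c[2]-c[3]);ex[2]=0; ex/=np.linalg.norm(ex); ey=np.array([-ex[1],ex[0],0])
print("O",O,"yaw",np.degrees(np.arctan2(ex[1],ex[0])))
loc=lambda P:np.array([(P-O)@ex,(P-O)@ey,P[2]])
def show(n,P): print(n,P,loc(P))
top=eyes.get_image("top"); sc=eyes.get_image("scene")
def red(im,box):
    h=cv2.cvtColor(im,cv2.COLOR_RGB2HSV); m=((h[...,0]<6)|(h[...,0]>174))&(h[...,1]>170)&(h[...,2]>90)
    ys,xs=np.nonzero(m); k=(xs>box[0])&(xs<box[2])&(ys>box[1])&(ys<box[3]); return xs[k],ys[k]
xs,ys=red(top,(262,195,295,225)); print("red top",xs.min(),xs.max(),ys.min(),ys.max(),xs.mean(),ys.mean())
xs,ys=red(sc,(255,190,295,235)); print("red sc",xs.min(),xs.max(),ys.min(),ys.max(), xs[ys<ys.min()+2].mean())
# lever top centre, grip top centre, bottle cap, pad, V points
for n,s,t in[("lever top",(512,272),(420,398)),("grip top",(428,250),(368,400)),("bottle cap top",(417,98),(214,260)),("V left/far",(520,105),(248,172))]:
    P,e=tri(S(*s),T(*t)); show(n+" gap %.1f"%e,P)
for n,t,z in[("lever redge -y bottom",(443,415),140),("lever corners",(395,388),140),("lever c2",(437,378),140),("grip",(369,398),140),("bottle cap",(214,260),134),("pad left",(208,372),107-2),("pad right",(273,362),105),("V end +y",(146,200),107),("V end -y",(248,177),107),("V apex",(188,150),107),("bar corner",(185,440),85),("bar rear",(192,490),60),]:
    show(n,plane("top",T(*t),z))
for n,p in[("vial",(345,222)),("stand base",(350,251)),("stand base2",(338,124)),("pinkA",(318,197)),("bucket",(172,140))]: show(n,plane("top",p,0 if "st" in n else 72))
print(proj("top",[manip.observe()["position"]]))
E
```

```text
corners [[633.2 531.6  60. ]
 [671.8 343.7  60. ]
 [436.7 291.1  60. ]
 [393.  479.1  60. ]]
191.78200321391196 -78.3782441563406
240.93134200636618 -167.38678796842916
193.02934370791456 103.08045446786248
245.82720559953069 12.317292726215788
O [533.7 411.4  60. ] yaw 12.46376418337943
red top 274 283 206 215 278.4406779661017 210.45762711864407
red sc 270 280 201 222 279.0
lever top gap 11.3 [473.9 342.1 133.9] [-73.4 -54.8 133.9]
grip top gap 0.8 [470.  373.1 131.9] [-70.4 -23.6 131.9]
bottle cap top gap 7.4 [547.9 450.3 132.1] [ 22.3  34.9 132.1]
V left/far gap 4.6 [597.6 433.1 113.3] [ 67.1   7.4 113.3]
lever redge -y bottom [460.5 335.  140. ] [-88.  -58.8 140. ]
lever corners [475.1 359.5 140. ] [-68.5 -38.  140. ]
lever c2 [479.8 337.6 140. ] [-68.5 -60.5 140. ]
grip [470.1 373.1 140. ] [-70.4 -23.6 140. ]
bottle cap [545.1 452.9 134. ] [ 20.1  38.1 134. ]
pad left [488.8 458.3 105. ] [-33.8  55.5 105. ]
pad right [493.5 423.2 105. ] [-36.7  20.2 105. ]
V end +y [583.  490.6 107. ] [ 65.3  66.7 107. ]
V end -y [594.6 435.  107. ] [ 64.5   9.9 107. ]
V apex [610.2 467.4 107. ] [ 86.8  38.2 107. ]
bar corner [453.7 472.4  85. ] [-65.   76.8  85. ]
bar rear [427.3 470.3  60. ] [-91.2  80.5  60. ]
vial [436.3 160.4  72. ] [-149.2 -224.    72. ]
stand base [354.9 133.2   0. ] [-234.6 -233.1    0. ]
stand base2 [736.6 151.8   0. ] [ 142.1 -297.2    0. ]
pinkA [507.2 232.4  72. ] [ -64.5 -169.1   72. ]
bucket [678.  639.7  72. ] [190.2 191.8  72. ]
[[203.4 350.7]]
```

```bash
python3 - <<'E'
from h import *
np.set_printoptions(precision=1,suppress=True)
print(ray("top",(0,0))[0])
print("clamp near",tri((343,190),(380,253)),"clamp far",tri((437,80),(367,75)))
b=plane("top",(350,251),0); print(b,plane("scene",(321,328),0))
for z in(100,200,300,400,500): print(z,proj("top",[b[0],b[1],z])[0],plane("top",(381,290),z), plane("top",(380,253),z))
print(tri((205,110),(160,125)))
E
```

```text
[ 383.8  406.5 1158.8]
clamp near (array([361.5, 136.8, 312.8]), np.float64(14.796518195564465)) clamp far (array([729.6, 161.7, 382.7]), np.float64(20.79028150021069))
[354.9 133.2   0. ] [359.5 133.1   0. ]
100 [358.9 251.8] [253.5  79.1 100. ] [350.5  76.8 100. ]
200 [369.6 252.7] [265.8 110.  200. ] [353.6 108.  200. ]
300 [382.8 253.8] [278.1 141.  300. ] [356.8 139.1 300. ]
400 [399.4 255.2] [290.4 171.9 400. ] [359.9 170.3 400. ]
500 [421.1 257.1] [302.7 202.8 500. ] [363.1 201.4 500. ]
(array([645.1, 673. , 198.9]), np.float64(96.30029919082006))
```

```bash
python3 -m jog '[[0.45,0,0,0,-0.12],[0.45,0,0,0,-0.12],[0.45,0,0,0,-0.12],[0.45,0,0,0,-0.12],[0.45,0,0,0,0]]' 35; python3 -m jog '[[0.45,-0.028,-0.0235,0,0],[0.45,-0.028,-0.0235,0,0],[0.45,-0.028,-0.0235,0,0],[0.45,-0.028,-0.0235,0,0],[0.45,-0.028,-0.0235,0,0]]'
```

```text
time: 0.62
position: [142.3, 531.2, 238.6]
orientation: [-180.0, -0.0, -167.3]
contact_force: [-0.1, -0.7, 0.2]
finger_gap: 0.73
grip_force: 0.0
time: 1.03
position: [305.7, 445.8, 238.8]
orientation: [180.0, -0.0, -167.7]
contact_force: [-0.0, -0.8, 0.0]
finger_gap: 0.728
grip_force: 0.0
```

```bash
python3 -m jog '[[0.45,-0.028,-0.0235,0,0],[0.45,-0.028,-0.0235,0,0],[0.45,-0.028,-0.0235,0,0],[0.45,-0.028,-0.0235,0,0],[0.45,-0.025,-0.0215,0,0]]'; python3 -m jog '[[0.45,0,0,0.03,0],[0.45,0,0,0.03,0],[0.45,0,0,0.02,0],[0.45,0,0,0,0]]'
python3 - <<'E'
from h import *
a=eyes.get_image("scene")[110:250,190:350][...,::-1]; b=eyes.get_image("top")[130:270,195:355][...,::-1]
cv2.imwrite("pics/d.png",cv2.resize(np.hstack([a,b]),(800,350),interpolation=cv2.INTER_CUBIC))
E
```

```text
time: 1.45
position: [465.0, 362.4, 238.6]
orientation: [-180.0, -0.0, -167.8]
contact_force: [-0.1, 0.4, -0.4]
finger_gap: 0.723
grip_force: 0.0
time: 1.78
position: [461.8, 362.6, 154.5]
orientation: [-179.9, -0.5, -167.7]
contact_force: [-0.1, -0.0, -0.2]
finger_gap: 0.727
grip_force: 0.0
```

View pics/d.png

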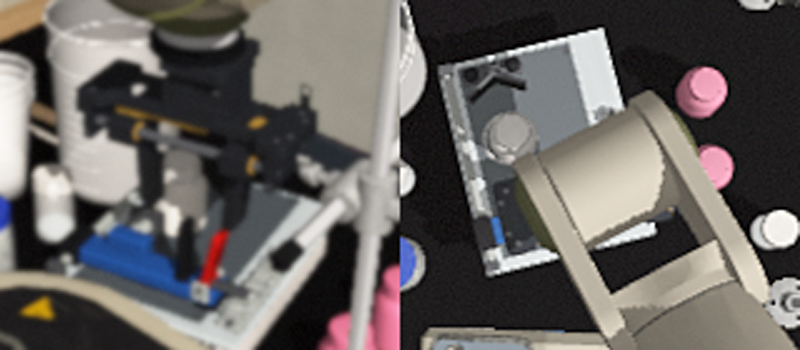

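```bash
python3 - <<'E'
from h import *
np.set_printoptions(precision=1,suppress=True)
O=np.array([533.7,411.4,0]);ex=np.array([.9764,.2158,0]);ey=np.array([-.2158,.9764,0])
W=lambda x,y,z:O+x*ex+y*ey+np.array([0,0,z])
for x in(-89,-67):
  for y,z in((-59.5,140),(-51.5,140),(-26.5,140),(-18.5,140)): 
    print((x,y,z),*proj("scene",W(x,y,z)),*proj("top",W(x,y,z)))
print(manip.observe()["position"],manip.observe()["orientation"])
# red lever top & black grip extents in first frame
a=cv2.imread("pics/scene0.png"); h=cv2.cvtColor(a,cv2.COLOR_BGR2HSV)
for y in range(196,226):
    print(y,"".join("R" if (p[0]<8 or p[0]>172) and p[1]>150 and p[2]>80 else "k" if p[2]<70 else "B" if 100<p[0]<125 and p[1]>120 else "." for p in h[y,252:288]))
t=cv2.imread("pics/top0.png"); h=cv2.cvtColor(t,cv2.COLOR_BGR2HSV)
for y in range(202,222):
    print(y,"".join("R" if (p[0]<8 or p[0]>172) and p[1]>150 and p[2]>80 else "k" if p[2]<70 else "B" if 100<p[0]<125 and p[1]>120 else "." for p in h[y,260:290]))
E
```

```text
(-89, -59.5, 140) [275.9 204.9] [283.5 212.9]
(-89, -51.5, 140) [272.5 203.8] [280.5 213.7]
(-89, -26.5, 140) [262.  200.4] [271.2 215.9]
(-89, -18.5, 140) [258.7 199.4] [268.2 216.6]
(-67, -59.5, 140) [280.6 199.7] [281.5 204.7]
(-67, -51.5, 140) [277.3 198.6] [278.5 205.4]
(-67, -26.5, 140) [266.9 195.4] [269.2 207.7]
(-67, -18.5, 140) [263.6 194.3] [266.2 208.4]
[463.3 363.8 159.1] [-180.    -0.  -167.6]
196 ....................................
197 ....................................
198 .............k......................
199 ............kkk.....................
200 ...........kkk......................
201 ...........kkk.............RR.......
202 .kk.......kkkkk..........RRRR.......
203 kkk.......kkkkk.........RRRRR.......
204 kkkk......kkkkkk........RRRRR.......
205 kkkkk....kkkkkkk.......RRRRRR.......
206 kkkkkk...kkkkkkk.......RRRRR........
207 kkkkkk..kkkkkkkk......RRRRRR........
208 kkkkkkk.kkkkkkkkk.....RRRRRR........
209 kkkkkkkkkkkkkkkkk.....RRRRR.........
210 kkkkkkkkkkkkkkkkk....RRRRRR.........
211 BB.kkkkkkkkkkkkkkk...RRRRRR.........
212 BBBBBkkkkkkkkkkkkk...RRRRRR..
[... 540 characters left out ...]

202 ..............................
203 ..............................
204 ..............................
205 ...............k..............
206 ...................RRR........
207 ..........BB.......RRR........
208 ......BBk.BBB..RRRRRRR........
209 ..BBBBBBkkBBB.RRRRRRRRR.......
210 BBBBBBkkkk.BB.RRRRRRRRR.......
211 BBBBBBkkkk.BBB.RRRRRRRRR......
212 BBBBBBkkkk.BBB.RRRRRRRRR......
213 BBBBBBkkkkkBBB.RRRRRRR........
214 BBBBBBBkkkkBBBBRRRR..B........
215 BBBBBBBkkkk.BBB.RRR.BB........
216 BBBBBBBkkkk.BBB...............
217 BBBBBBB.kkBBBB................
218 BBBBBBBBB.....................
219 BBBBBBB.......................
220 BBB...........................
221 ..............................
```

The picture shows the fingers straddling grip and lever (scene crop about (150–235,200)); pad, bottle and bar undisturbed. Descending in guarded steps.

```bash
python3 -m jog '[[0.34,0.001,-0.0035,0,0],[0.34,0,0,0.01,0],[0.34,0,0,0.01,0],[0.34,0,0,0,0]]'; python3 -m jog '[[0.34,0,0,0.01,0],[0.34,0,0,0.01,0],[0.34,0,0,0.01,0],[0.34,0,0,0,0],[0.34,0,0,0,0]]'; python3 - <<'E'
from h import *
O=np.array([533.7,411.4,0]);s=manip.observe();p=s["position"]-O
print(p@[.9764,.2158,0],p@[-.2158,.9764,0],s["contact_force"],s["position"])
a=eyes.get_image("scene")[150:240,210:330][...,::-1]
cv2.imwrite("pics/e.png",cv2.resize(a,(800,600),interpolation=cv2.INTER_CUBIC))
E
```

```text
time: 2.22
position: [462.3, 359.7, 137.0]
orientation: [-180.0, -0.1, -167.5]
contact_force: [-0.6, 0.8, -0.3]
finger_gap: 0.668
grip_force: 0.0
time: 2.63
position: [462.8, 360.0, 108.0]
orientation: [-180.0, -0.1, -167.5]
contact_force: [0.0, 0.8, -0.1]
finger_gap: 0.67
grip_force: 0.0
-80.35866305919892 -34.88813396774284 [ 0.00567147  0.78846506 -0.06960193] [462.76145381 359.99005302 107.9546289 ]
```

View pics/e.png

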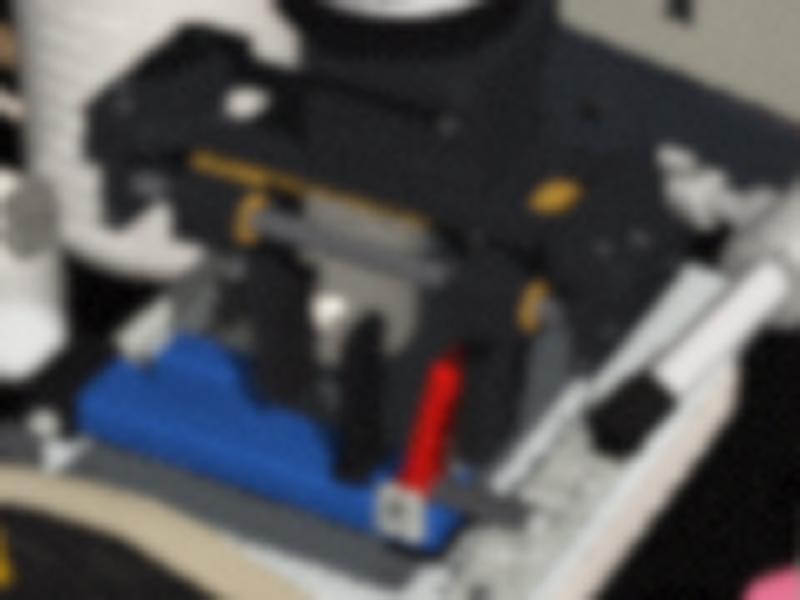

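Lever (430,410) and black grip (360,400) lie between the fingers, and nothing is touched. Closing.

```bash
python3 -m jog '[[0.34,0,0,0.004,0],[-0.1,0,0,0,0],[-0.3,0,0,0,0],[-0.35,0,0,0,0],[-0.4,0,0,0,0]]' 35;python3 -m jog '[[-0.6,0,0,0,0],[-0.6,0,0,0,0],[-0.6,0,0,0,0]]' 35; python3 -c "
from h import *
s=manip.observe();F=s['contact_force'];print(F@[.9764,.2158,0],F@[-.2158,.9764,0],s['moment'],s['position'],s['finger_gap']*88,s['grip_force'])"
```

```text
time: 3.1
position: [463.7, 358.9, 105.6]
orientation: [-179.8, 0.1, -167.5]
contact_force: [1.8, -10.2, 6.9]
finger_gap: 0.391
grip_force: 5.3
time: 3.35
position: [463.6, 359.8, 105.7]
orientation: [-179.9, 0.1, -167.5]
contact_force: [1.3, -4.1, 6.0]
finger_gap: 0.333
grip_force: 35.0
0.33374740728712504 -4.297653518453904 [-0.86894137 -0.16586915  0.01979497] [463.58414548 359.76773787 105.65829746] 29.329887766194403 34.996133940294385
```

```bash
cat > st.py <<'E'
from h import *
s=manip.observe();F=s['contact_force'];p=s['position']-[463.6,359.8,0]
a=np.array([.9764,.2158,0]);b=np.array([-.2158,.9764,0])
print("D %.2f lat %.2f Fx %.1f Fy %.1f Fz %.1f gap %.1f"%(p@a,p@b,F@a,F@b,F[2],s['finger_gap']*88))
E
python3 -m jog '[[-0.6,-0.002,0,0,0],[-0.6,-0.003,0,0,0],[-0.6,-0.003,0,0,0],[-0.6,-0.002,0,0,0],[-0.6,0,0,0,0]]'>/dev/null; python3 st.py; python3 -m jog '[[-0.6,-0.003,0,0,0],[-0.6,-0.003,0,0,0],[-0.6,-0.003,0,0,0],[-0.6,-0.003,0,0,0],[-0.6,-0.003,0,0,0]]'>/dev/null; python3 st.py
```

```text
D 9.85 lat 0.03 Fx -0.3 Fy -3.8 Fz 6.7 gap 29.3
D 23.84 lat 0.11 Fx -6.3 Fy -3.0 Fz 9.3 gap 29.4
```

```bash
for i in 1 ; do python3 -m jog '[[-0.6,-0.002,0,0,0],[-0.6,-0.002,0,0,0],[-0.6,-0.002,0,0,0],[-0.6,-0.002,0,0,0],[-0.6,0,0,0,0]]'>/dev/null; python3 st.py;  python3 -m jog '[[-0.6,-0.002,0,0,0],[-0.6,-0.002,0,0,0],[-0.6,-0.002,0,0,0],[-0.6,-0.002,0,0,0],[-0.6,0,0,0,0]]'>/dev/null; python3 st.py; python3 -m jog '[[-0.6,-0.002,0,0,0],[-0.6,-0.002,0,0,0],[-0.6,-0.002,0,0,0],[-0.6,-0.002,0,0,0],[-0.6,0,0,0,0]]'>/dev/null; python3 st.py; done
python3 - <<'E'
from h import *
a=eyes.get_image("scene")[140:230,220:340][...,::-1]
b=eyes.get_image("top")[130:220,205:325][...,::-1]
cv2.imwrite("pics/f.png",cv2.resize(np.hstack([a,b]),(800,300),interpolation=cv2.INTER_CUBIC))
E
```

```text
D 32.69 lat 0.21 Fx -2.1 Fy -2.7 Fz 5.9 gap 29.3
D 40.67 lat 0.27 Fx -1.5 Fy -2.1 Fz 6.1 gap 29.6
D 48.65 lat 0.31 Fx -1.4 Fy -2.5 Fz 5.0 gap 29.4
```

View pics/f.png

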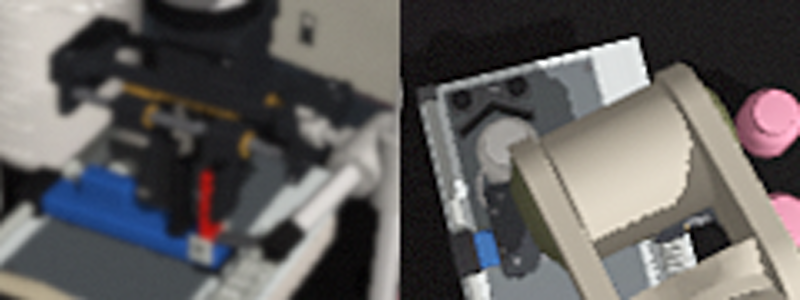

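Bottle (top crop (505,140)) is upright and almost touching the V rest (505,110), and the bar moved freely. Small steps now.

```bash
python3 -m jog '[[-0.6,-0.001,0,0,0],[-0.6,-0.001,0,0,0],[-0.6,0,0,0,0]]'>/dev/null; python3 st.py;  python3 -m jog '[[-0.6,-0.001,0,0,0],[-0.6,-0.001,0,0,0],[-0.6,0,0,0,0]]'>/dev/null; python3 st.py; python3 -m jog '[[-0.6,-0.001,0,0,0],[-0.6,-0.001,0,0,0],[-0.6,0,0,0,0]]'>/dev/null; python3 st.py; python3 -m jog '[[-0.6,-0.001,0,0,0],[-0.6,-0.001,0,0,0],[-0.6,0,0,0,0]]'>/dev/null; python3 st.py
```

```text
D 50.68 lat 0.31 Fx -0.9 Fy -2.7 Fz 5.8 gap 29.3
D 52.68 lat 0.36 Fx -0.5 Fy -1.1 Fz 5.2 gap 29.3
D 54.68 lat 0.35 Fx -1.7 Fy -1.0 Fz 5.6 gap 29.5
D 56.67 lat 0.37 Fx -2.3 Fy -1.3 Fz 6.5 gap 29.4
```

```bash
python3 -m jog '[[-0.6,-0.001,0,0,0],[-0.6,-0.001,0,0,0],[-0.6,0,0,0,0]]'>/dev/null; python3 st.py;  python3 -m jog '[[-0.6,-0.001,0,0,0],[-0.6,-0.001,0,0,0],[-0.6,0,0,0,0]]'>/dev/null; python3 st.py; python3 -m jog '[[-0.6,-0.001,0,0,0],[-0.6,-0.001,0,0,0],[-0.6,0,0,0,0]]'>/dev/null; python3 st.py
```

```text
D 58.27 lat 0.40 Fx -3.2 Fy -1.9 Fz 7.0 gap 29.4
D 59.79 lat 0.42 Fx -6.3 Fy -2.8 Fz 8.1 gap 29.5
D 61.41 lat 0.41 Fx -7.8 Fy -2.0 Fz 9.5 gap 28.9
```

```bash
python3 -m jog '[[-0.6,-0.001,0,0,0],[-0.6,-0.001,0,0,0],[-0.6,0,0,0,0]]'>/dev/null; python3 st.py;  python3 -m jog '[[-0.6,-0.001,0,0,0],[-0.6,-0.001,0,0,0],[-0.6,0,0,0,0]]'>/dev/null; python3 st.py; python3 -m jog '[[-0.6,-0.001,0,0,0],[-0.6,0,0,0,0],[-0.6,0,0,0,0]]'>/dev/null; python3 st.py;python3 -m jog '[[-0.6,-0.001,0,0,0],[-0.6,0,0,0,0],[-0.6,0,0,0,0]]'>/dev/null; python3 st.py
```

```text
D 63.00 lat 0.46 Fx -10.0 Fy -3.6 Fz 10.0 gap 29.2
D 64.62 lat 0.45 Fx -11.6 Fy -2.7 Fz 10.9 gap 29.2
D 65.39 lat 0.45 Fx -12.9 Fy -2.2 Fz 10.5 gap 29.5
D 66.23 lat 0.44 Fx -13.7 Fy -3.5 Fz 11.5 gap 29.3
```

```bash
python3 -m jog '[[-0.6,-0.001,0,0,0],[-0.6,-0.001,0,0,0],[-0.6,0,0,0,0],[-0.6,0,0,0,0],[-0.6,0,0,0,0]]'>/dev/null; python3 st.py; python3 -m jog '[[-0.6,0,0,0,0],[-0.6,0,0,0,0]]'>/dev/null; python3 st.py
```

```text
D 67.86 lat 0.45 Fx -14.8 Fy -3.5 Fz 12.6 gap 29.1
D 67.84 lat 0.46 Fx -14.8 Fy -2.3 Fz 13.5 gap 29.4
```

```bash
python3 -m jog '[[-0.6,-0.0005,0,0,0],[-0.6,0,0,0,0],[-0.6,0,0,0,0]]'>/dev/null; python3 st.py; python3 -m jog '[[-0.2,0,0,0,0],[0,0,0,0,0],[0.34,0,0,0,0],[0.34,0,0,0,0],[0.34,0,0,0,0]]'; python3 -m jog '[[0.34,0,0,0,0],[0.34,0,0,0,0],[0.34,0,0,0,0]]' >/dev/null; python3 st.py
```

```text
D 68.21 lat 0.45 Fx -15.7 Fy -3.9 Fz 12.9 gap 29.1
time: 9.53
position: [532.9, 375.8, 104.7]
orientation: [180.0, 0.0, -167.5]
contact_force: [0.4, 0.3, 0.3]
finger_gap: 0.665
grip_force: 0.0
D 71.08 lat 0.66 Fx -0.1 Fy -0.3 Fz 0.6 gap 58.8
```

```bash
python3 -m jog '[[0.34,0,0,-0.01,0],[0.34,0,0,-0.02,0],[0.34,0,0,-0.03,0],[0.34,0,0,-0.03,0],[0.34,0,0,-0.03,0]]'; python3 -m jog '[[0.34,0,0,-0.03,0],[0.34,0.03,0,0,0],[0.34,0.04,0,0,0],[0.34,0.04,0,0,0],[0.34,0.04,0,0,0]]';python3 -m jog '[[0.34,0.028,0.0235,0,0],[0.34,0.028,0.0235,0,0],[0.34,0.028,0.0235,0,0],[0.34,0.028,0.0235,0,0],[0.34,0.028,0.0235,0,0]]'; python3 - <<'E'
from h import *
a=eyes.get_image("scene")[140:240,200:330][...,::-1]
b=eyes.get_image("top")[130:230,195:325][...,::-1]
cv2.imwrite("pics/g.png",cv2.resize(np.vstack([a,b]),(390*2,300*4)[:0] or (390,600),interpolation=cv2.INTER_CUBIC))
E
```

```text
time: 10.2
position: [532.6, 375.6, 227.0]
orientation: [180.0, 0.0, -167.5]
contact_force: [-0.3, -0.1, -0.4]
finger_gap: 0.67
grip_force: 0.0
time: 10.62
position: [384.6, 342.5, 255.4]
orientation: [180.0, 0.1, -167.5]
contact_force: [-0.5, 0.4, 0.4]
finger_gap: 0.675
grip_force: 0.0
time: 11.03
position: [222.6, 428.0, 255.8]
orientation: [179.9, 0.1, -167.5]
contact_force: [1.0, 0.1, 0.2]
finger_gap: 0.671
grip_force: 0.0
```

View pics/g.png

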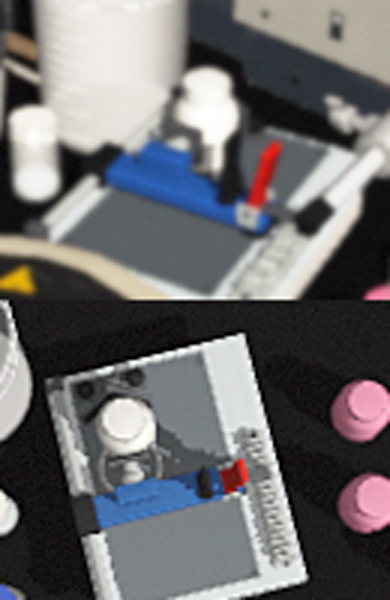

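Bottle upright in the V at (127,425), pad against it, lever leaning out (235,475). Checking by number that the catch is down in a notch (stroke ≈ 63 mm and lever at rest).

```bash
python3 - <<'E'
from h import *
t1=eyes.get_image("top")[...,::-1]; t0=cv2.imread("pics/top0.png")
O=np.array([533.7,411.4,0]);a=[.9764,.2158,0];b=[-.2158,.9764,0]
def m(t,box,z,col):
    h=cv2.cvtColor(np.ascontiguousarray(t),cv2.COLOR_BGR2HSV).astype(int)
    H,S_,V=h[...,0],h[...,1],h[...,2]
    k=((H<8)|(H>172))&(S_>150)&(V>80) if col=="R" else (V<60)
    ys,xs=np.nonzero(k); s=(xs>box[0])&(xs<box[2])&(ys>box[1])&(ys<box[3]); xs,ys=xs[s],ys[s]
    P=np.array([plane("top",(x,y),z)-O for x,y in zip(xs,ys)]); X,Y=P@a,P@b
    return len(xs),X.mean().round(1),Y.mean().round(1),X.min().round(1),X.max().round(1),Y.min().round(1),Y.max().round(1)
print(m(t0,(270,200,292,222),140,"R")); print(m(t1,(262,175,285,200),140,"R"))
print(m(t0,(265,206,273,219),140,"K")); print(m(t1,(259,183,267,197),140,"K"))
E
```

```text
(63, np.float64(-79.8), np.float64(-47.9), np.float64(-90.8), np.float64(-68.7), np.float64(-59.3), np.float64(-37.3))
(63, np.float64(-20.0), np.float64(-47.8), np.float64(-31.4), np.float64(-7.0), np.float64(-58.7), np.float64(-36.5))
(31, np.float64(-80.0), np.float64(-20.4), np.float64(-90.4), np.float64(-69.6), np.float64(-25.3), np.float64(-15.2))
(35, np.float64(-20.1), np.float64(-20.2), np.float64(-31.6), np.float64(-7.3), np.float64(-25.1), np.float64(-14.9))
```

```bash
python3 -c "
from rig import manip
print(manip.hand_in())"
```

```text
the job is handed in; nothing more can be done
None
```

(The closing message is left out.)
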